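# Load a tube rack on the hand-cranked feeder and wind it to the reader

## Robot

A 6-joint arm with a two-finger parallel gripper is mounted at the origin on the work surface. World frame = base frame: x ahead of the robot, y to its left, z up, the work surface at z = 0. Lengths are in m, angles in rad, forces in N, time in s.
With the tool pointing down it reaches from about 0.25 to 0.725 m from the base axis. Payload 9.7 kg.
Tool frame: the origin (TCP) lies at the centre of the arm's flange, where the gripper is bolted on; the fingertips stand 173 mm ahead of it and the grasp point (between the pads) lies 155 mm ahead of it; y points along the fingers, z is the direction in which the jaws open and shut, and the axes are right-handed (so a half turn about y gives the same grasp; the last joint's range is limited). The gripper opens to 85 mm and grips with 20 to 120 N. Pads are 22 mm wide; open, the fingers measure 114 mm over their backs; the gripper's body (76 mm by 85 mm) begins 54 mm behind the grasp point. The pads swing forward as they close: fully open they stand 13 mm farther back than shut.
Start: joints at [1.253, 0.087, 0.176, 1.66, 0, 1.571], TCP at [0.172, 0.522, 0.405] pointing down, gripper open.
Joint ranges: [-3.13, 3.13], [-0.85, 1.81], [-1.15, 1.24], [-2.2, 2.28], [-1.44, 1.52], [-3.14, 3.14]. Speed limits (rad/s): [2.22, 2.22, 2.57, 3.14, 3.14, 3.14].

## Interface

Orientations are given as a unit quaternion [x, y, z, w].
In Python, from workcell import r, optics gives the robot as it stands. The module is installed in compiled form; this text tells all that it offers.
- The arm moves only by the shell command python3 -m inch 'ROWS'. ROWS is JSON, a list of rows, each a list of 7 numbers: the shift along the tool's x, y, z in m, then the turn, a rotation vector about the tool's x, y, z in degrees, then the opening, from 0 (shut) to 1 (fully open). In form: [[tx, ty, tz, ax, ay, az, claw], ...]. A call has 1 to 5 rows; each row shifts and turns the commanded pose from where the row before left it, along the tool's axes as they then stand; what a row does not reach is not made up. A row lasts 1/12 s, in which the tool goes at most 41.7 mm and 7.16 degrees, less where a joint would pass 70% of its speed; a pose out of reach is approached as far as the arm can. A call with a gripper value outside its range is refused whole. The fingers move at their own pace and stop on an object; the grip force is fixed at half the most. Time passes only in rows, so rows that do not move let the fingers close. It gives the time, the measured TCP pose, the force and the opening at its end, in the units of the state.
- r.state(): the state, without advancing time (a new reading comes with each control period).
- optics.grab_frame(name): name is "scene" or "top"; returns a dict with "frame" (480x640x3 uint8, red, green, blue), "range_z" (480x640 float32, m along the optical axis (not along the pixel's ray), 0 where there is no reading), "fx", "fy", "cx", "cy" (pixels), "distortion" ([k1, k2, p1, p2, k3] as OpenCV has them; the pictures are not rectified), "rvec" (rotation vector, rad) and "tvec" (3), from world to camera coordinates, as OpenCV has them. Camera axes: x right, y down, z forward; pixel columns grow to the right and rows downward; lengths in m; the calibration is good to about 2 mm. A picture is of the moment at which its call begins.
- r.job_done(): hands the job in, once; it reports no verdict.
The state is a dict: "time": time; "joint_pos": joint angles; "joint_velocities": joint speeds; "joint_torque": joint torques, N m; "position": TCP position; "eef_rot": TCP orientation; "wrist_force": force on the tool from outside, world axes, zero at the start; "wrist_torque": the same for the moment, N m; "opening": opening from 0.0 (shut) to 1.0 (fully open).
Only numpy, scipy, OpenCV 4.12 (cv2) and the standard library are available. Lean on these libraries where they do the work, as an engineer would, in place of code of your own. Each camera call takes 0.05 s, during which the arm holds its last target.

## Task

Set the full rack of capped tubes down in the feeder's carriage, then take hold of the black sleeve of the crank and wind the carriage along, keeping hold of the sleeve the whole way, until the carriage's pointer stands in line with the reader's pointer; then let go. Leave the part-filled rack, the bottle and the jar where they are.

Things in the scene. Friction and masses are not known exactly. Their poses are not given: they have to be found in the camera images.
- full_rack_handle (a point): Full rack: loose white block 36 (x) x 100 (y) x 36 mm high, four tubes with purple caps in a row along y (cap tops 85 mm above its underside), about 0.25 kg. An upright handle plate in its middle, 12 (x) x 24 (y) mm, rises to 125 mm. This point is in the handle, on the rack's centre line, 109 mm above the underside. The rack may be loaded either way round
- full_rack_base (a point): The centre of the full rack's underside; same axes as its handle point
- part_rack_handle (a point): The part-filled rack, same block and handle but only one tube and three empty holes, to be left alone; point in its handle 109 mm above its underside, y along the row
- crank_axis (a point): Fixed point on the feeder, on the crank's upright turning axis, 135 mm above the bench (mid-height of the grip sleeve). The feeder is fixed to the bench; y is the way the carriage travels, away from the crank. The crank stands on a grey gearbox 90 x 90 mm, 70 mm high; the top of its steel arm is 92 mm above the bench
- sleeve_mid (a point): Crank's grip: an upright black sleeve, 28 mm in diameter (32 at thin end rims), from 95 to 165 mm above the bench, spinning freely on a pin 60 mm from the crank axis, so a hand carrying it round the circle can keep its own direction. At the start the arm points to the feeder's +y, towards the carriage. This point is on the sleeve's axis, 135 mm above the bench
- crank (a joint): Crank angle in rad, 0 at the start, growing clockwise seen from above, which moves the carriage away from the crank, 80 mm per turn. It takes about 2 to 3 N at the sleeve, stays where it is left and can be turned back
- carriage (a joint): Carriage travel in m, 0 at the start, always 80 mm per crank turn; end stop at 0.150. The reader's pointer is 70 to 135 mm along
- carriage_seat (a point): Carriage: an aluminium tray on the rail, inside 48 (x) x 112 (y) mm, with lips 10 mm high and 5 mm thick. This point is the centre of its inner floor, 58 mm above the bench; y is the direction of travel. The rack stands in it with its row of tubes along y
- carriage_pointer (a point): Tip of the carriage's pointer, a dark steel strip 8 mm wide that sticks out from the middle of the carriage's far (+x) side; 46 mm from the carriage's middle line
- reader_pointer (a point): Tip of the reader's pointer, a like strip that sticks out 67 mm towards the rail from the middle of the code reader (grey head 64 mm wide on a post, 120 mm tall, fixed beside the rail on its +x side). Axes parallel to the feeder's: the pointers are in line when the carriage's pointer tip has the same y in these axes; the gap between the tips is then 6 mm
- sleeve: The grip sleeve itself (origin at the centre of its foot, 95 mm above the bench)
- full_rack: The full rack itself (origin at the centre of its underside)
- part_rack: The part-filled rack itself (origin at the centre of its underside)
- bottle: White plastic bottle 68 mm in diameter and 170 mm tall, a bystander; origin at the centre of its underside
- jar: Clear jar with white lid, 64 mm in diameter and 75 mm tall, a bystander; origin at the centre of its underside
Not all that is in view belongs to the job. Leave any orange look-alike of the full_rack alone.

How it is judged:
On the way, in this order (a step that is already met when the one before it is completed fails the run):
1. the full rack stands in the carriage, let go of, with the carriage still at its start (x of full_rack_base in the frame of carriage_seat between -0.009 and 0.009 m and y of full_rack_base in the frame of carriage_seat between -0.009 and 0.009 m and z of full_rack_base in the frame of carriage_seat between -0.004 and 0.004 m and angle between full_rack_base's own z axis and vertical below 0.1 rad and angle between the y axis of full_rack_base and the y axis of carriage_seat, either way round below 0.2 rad and value of joint carriage below 0.005 m and contact force between the fingers and full_rack below 0.1 N), for 0.2 s.
2. the sleeve is held and has been wound so far that the carriage is under way (value of joint carriage above 0.03 m and contact force between the fingers and sleeve above 4 N), for 0.1 s.
3. the carriage's pointer is in line with the reader's (y of carriage_pointer in the frame of reader_pointer between -0.005 and 0.005 m), for 0.2 s.
At the end, for the whole second after the job is handed in: The full rack stands upright in the carriage tray, the carriage's pointer is within 5 mm of line with the reader's pointer (measured along the rail), the crank is at rest and nothing is held (all of step 3 and x of full_rack_base in the frame of carriage_seat between -0.009 and 0.009 m and y of full_rack_base in the frame of carriage_seat between -0.009 and 0.009 m and z of full_rack_base in the frame of carriage_seat between -0.004 and 0.004 m and angle between full_rack_base's own z axis and vertical below 0.1 rad and angle between the y axis of full_rack_base and the y axis of carriage_seat, either way round below 0.2 rad and velocity of joint crank between -0.05 and 0.05 rad/s and linear speed of full_rack below 0.02 m/s and contact force between the fingers and sleeve below 0.1 N); the robot touches nothing.
It fails at once if the sleeve is let go, or the carriage moved without holding the sleeve, on the way (from 12 mm of travel until 12 mm before the reader's pointer) (value of joint carriage above 0.012 m and y of carriage_pointer in the frame of reader_pointer below -0.012 m and (contact force between the fingers and sleeve below 4 N or distance between the grasp point and sleeve_mid above 0.05 m)).
It fails at once if the part-filled rack is shifted by more than 20 mm or tipped (distance of part_rack from where it was at the start of the episode above 0.02 m or angle between part_rack's own z axis and vertical above 0.3 rad).
It fails at once if the bottle or the jar is shifted by more than 20 mm or tipped (distance of any of bottle, jar from where it was at the start of the episode above 0.02 m or angle between any of bottle, jar's own z axis and vertical above 0.3 rad).
It fails at once if the full rack is tipped over (angle between full_rack's own z axis and vertical above 0.6 rad).
It also fails if it takes over 72 s, if anything falls off the work surface, if the arm or the gripper's body presses on something with over 40 N, if the wrist force passes 120 N, or if a joint passes its speed limit or range.

## Working session

There is one attempt and no reset: what is moved stays moved. The work goes in short steps, Python scripts to look and compute and a shell command to move; the robot and the scene stay as the last step left them, time stands still between calls to the robot, and variables do not carry over. Pictures are saved under pics/ and viewed, and the job is handed in when it is done.

```bash
mkdir -p pics
cat > h.py <<'E'
import numpy as np, cv2
from workcell import r, optics
from scipy.spatial.transform import Rotation as R
def grab(n,fn=None):
    d=optics.grab_frame(n)
    if fn: cv2.imwrite('pics/'+fn,cv2.cvtColor(d['frame'],cv2.COLOR_RGB2BGR))
    K=np.array([[d['fx'],0,d['cx']],[0,d['fy'],d['cy']],[0,0,1]]);D=np.array(d['distortion'])
    Rm=cv2.Rodrigues(np.array(d['rvec'],float))[0];t=np.array(d['tvec'],float)
    vv,uu=np.mgrid[:480,:640]
    n_=cv2.undistortPoints(np.stack([uu,vv],-1).reshape(-1,1,2).astype(float),K,D).reshape(480,640,2)
    z=d['range_z'].astype(float)
    pc=np.dstack([n_[...,0]*z,n_[...,1]*z,z]); pw=(pc-t)@Rm
    pw[z==0]=np.nan
    d.update(K=K,D=D,R=Rm,t=t,pw=pw,n=n_)
    return d
def onplane(d,u,v,zz):
    n=cv2.undistortPoints(np.array([[[u,v]]],float),d['K'],d['D'])[0,0]
    ray=np.array([n[0],n[1],1])@d['R']; c=-d['t']@d['R']
    return c+ray*(zz-c[2])/ray[2]
def st():
    s=r.state(); print('t',round(s['time'],2),'p',np.round(s['position'],4),'F',np.round(s['wrist_force'],1),'op',round(s['opening'],3)); print(np.round(R.from_quat(s['eef_rot']).as_matrix(),3)); return s
E
python3 - <<'E'
from h import *
s=st();print(s['joint_pos'])
for n in('scene','top'):
    d=grab(n,n+'0.png'); print(n,d['K'][0,0],-d['t']@d['R'])
    np.savez('/tmp/'+n,pw=d['pw'],f=d['frame'])
E
```

```text
t 0.0 p [0.1719 0.5225 0.404 ] F [-0.4  0.2 -0.7] op 0.996
[[ 0.95  -0.     0.312]
 [-0.312 -0.001  0.95 ]
 [-0.    -1.    -0.001]]
[1.25297605e+00 8.74829319e-02 1.75151671e-01 1.65977554e+00
 1.04114371e-05 1.57077903e+00]
scene 438.331729973251 [ 1.06830919 -0.24651854  0.78358162]
top 498.59932132497147 [0.42676729 0.11907744 1.1405657 ]
```

View pics/scene0.png

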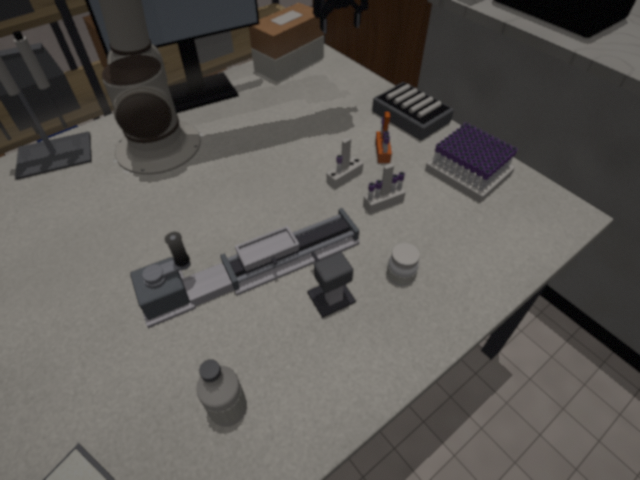

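View pics/top0.png

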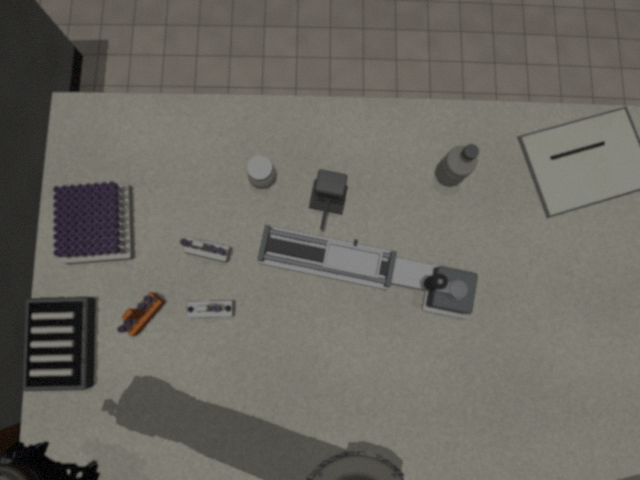

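The scene picture shows the full rack at about (385,190), the part-filled rack at (345,170) and the orange look-alike at (384,145). In the top picture the full rack is at (205,249), the part rack at (211,309), the sleeve at (435,282) and the carriage at (355,260). The reader pointer is at (323,220). I'll enlarge these and measure.

Run:
```python
from h import *
a=cv2.imread('pics/top0.png')
c=cv2.resize(a[160:330,170:490],None,fx=2.5,fy=2.5,interpolation=cv2.INTER_CUBIC)
cv2.imwrite('pics/c1.png',cv2.convertScaleAbs(c,alpha=1.6))
a=cv2.imread('pics/scene0.png')
c=cv2.resize(a[120:330,120:420],None,fx=2.6,fy=2.6,interpolation=cv2.INTER_CUBIC)
cv2.imwrite('pics/c2.png',cv2.convertScaleAbs(c,alpha=1.6))
for n in('scene','top'):
    z=np.load('/tmp/'+n+'.npz');pw=z['pw']
    # height maps
    h=np.clip(pw[...,2]/0.2*255,0,255); h=np.nan_to_num(h).astype(np.uint8)
    cv2.imwrite(f'pics/h_{n}.png',cv2.applyColorMap(h,cv2.COLORMAP_JET))
```

```text
(no output)
```

View pics/c1.png

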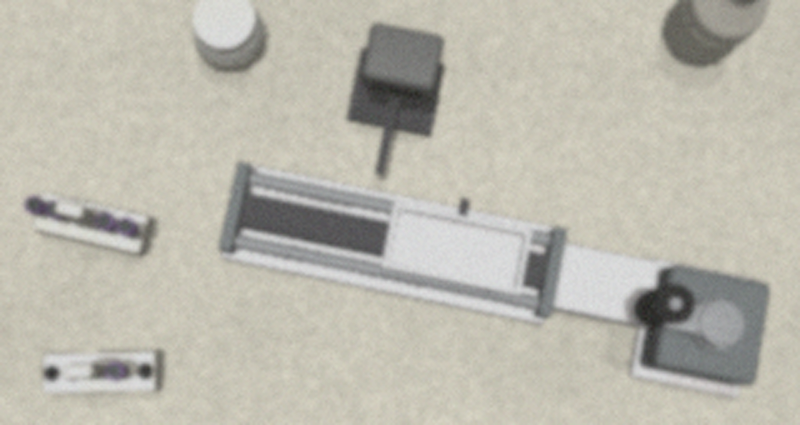

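View pics/c2.png

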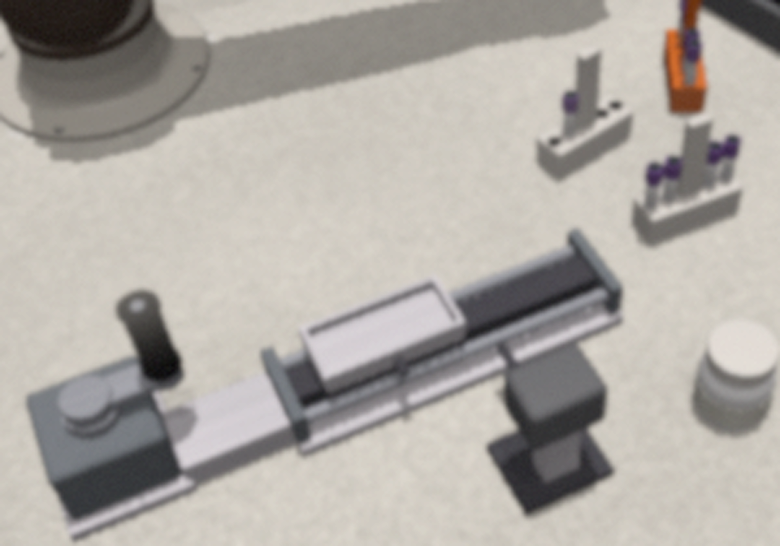

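View pics/h_top.png

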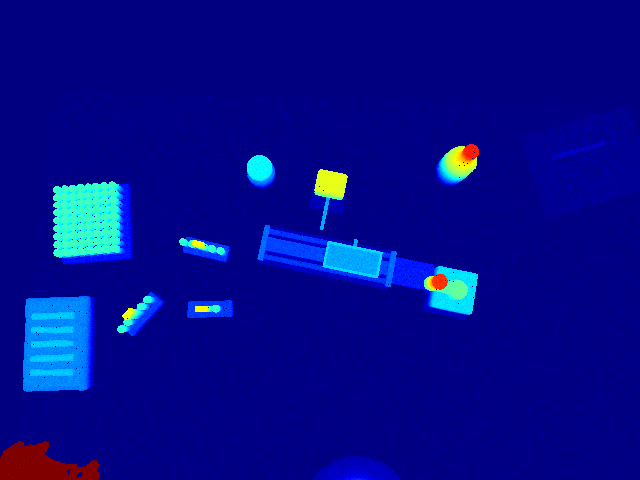

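```bash
cat > meas.py <<'E'
from h import *
def reg(pw,lo,hi,x0,x1,y0,y1):
    m=(pw[...,2]>lo)&(pw[...,2]<hi)&(pw[...,0]>x0)&(pw[...,0]<x1)&(pw[...,1]>y0)&(pw[...,1]<y1)
    return pw[m]
def rect(p):
    c,s,a=cv2.minAreaRect((p[:,:2]*1000).astype(np.float32)); return np.round(c,1),np.round(s,1),round(a,2),len(p)
E
python3 - <<'E'
from meas import *
for n in('top','scene'):
    z=np.load('/tmp/'+n+'.npz');pw=z['pw']
    if n=='top':
        print([np.round(pw[v,u],3) for u,v in((205,249),(198,245),(211,309),(353,260),(439,282),(458,290),(330,185),(323,225),(355,242),(260,168),(460,160))])
    for nm,b in dict(bench=(-.02,.02,.3,.6,.5,.6)).items():
        print(n,nm,np.median(reg(pw,*b)[:,2]))
E
```

```text
[array([0.556, 0.334, 0.085]), array([0.559, 0.341, 0.125]), array([0.43 , 0.317, 0.077]), array([0.541, 0.016, 0.058]), array([ 0.489, -0.143,  0.168]), array([ 0.478, -0.204,  0.092]), array([0.692, 0.071, 0.121]), array([0.618, 0.082, 0.059]), array([0.582, 0.011, 0.055]), array([0.74 , 0.224, 0.075]), array([ 0.749, -0.203,  0.134])]
top bench 0.000505970592244025
scene bench 0.0007190272340275645
```

Run:
```python
from meas import *
B=dict(fr_handle=(.105,.135,.5,.62,.28,.42),fr_block=(.028,.042,.5,.62,.26,.42),
 pr_handle=(.105,.135,.37,.49,.24,.40),pr_block=(.028,.042,.37,.49,.24,.40),
 tray=(.062,.074,.47,.578,-.07,.09),floor=(.052,.0615,.50,.575,-.05,.07),sleeve_top=(.155,.175,.43,.55,-.2,-.1),
 gearbox=(.064,.076,.40,.56,-.26,-.1),hub=(.098,.12,.40,.56,-.26,-.15),arm=(.086,.097,.40,.56,-.26,-.1),
 head=(.115,.125,.6,.8,.02,.14),rp=(.045,.075,.585,.66,.05,.11),cp=(.045,.066,.57,.61,-.02,.05),
 jar=(.07,.08,.65,.82,.16,.3),bottle=(.16,.18,.6,.9,-.3,-.1))
for n in('top','scene'):
    pw=np.load('/tmp/'+n+'.npz')['pw']
    for k,b in B.items():
        p=reg(pw,*b)
        if len(p)>3: print(n,k,*rect(p),np.round(np.median(p,0)*1000,1))
```

```text
top fr_handle [563.6 342.8] [23.  12.3] 79.15 79 [562.6 341.2 124.6]
top fr_block [563.4 343. ] [100.3  36.3] 77.84 417 [557.2 338.9  35.7]
top pr_handle [430.4 329.6] [10.1 24.3] 1.29 81 [429.7 328.1 124.5]
top pr_block [430.8 329. ] [36.  99.7] 2.73 574 [429.3 327.7  36.1]
top tray [542.5  18. ] [122.3  58.4] 79.33 432 [541.3  14.9  67.7]
top floor [544.6  17.1] [111.8  62.3] 79.45 1016 [543.   15.8  58.2]
top sleeve_top [ 491.4 -144.9] [29.1 30.8] 48.62 192 [ 491.3 -144.4  165.4]
top gearbox [ 479.8 -203.7] [90.3 90.9] 78.77 1128 [ 467.5 -209.5   69.8]
top hub [ 480.8 -184.3] [65.3 21.5] 78.59 8 [ 477.1 -196.2   99. ]
top arm [ 480.3 -176.8] [93.1 38.2] 89.29 347 [ 479.6 -197.8   93.5]
top head [699.3  69.5] [63.7 49.9] 78.35 667 [698.7  68.9 119.9]
top rp [634.3  81.5] [ 7.8 52.4] 79.6 86 [634.6  82.3  58.3]
top cp [578.3  28.2] [15.9 42.8] 5.21 36 [578.   12.8  58.8]
top jar [742.2 226.1] [55.5 54.4] 41.04 496 [741.9 226.   75.2]
top bottle [ 757.6 -215. ] [28.9 30.1] 45.32 198 [ 756.2 -213.6  169.6]
scene fr_handle [566.3 341.9] [24.7 14.2] 74.89 99 [569.3 338.2 120. ]
scene fr
[... 271 characters left out ...]
67.2]
scene floor [545.6  14.1] [116.6  59.1] 78.03 895 [541.7  12.3  58.2]
scene sleeve_top [ 492.7 -146.8] [31.3 32.3] 29.3 214 [ 495.  -146.9  165.1]
scene gearbox [ 481.5 -204.5] [89.7 92.8] 79.7 1133 [ 501.7 -218.2   70.7]
scene hub [ 487.9 -182.5] [72.3 18.7] 74.0 59 [ 501.7 -156.4  107. ]
scene arm [ 483.8 -177.1] [91.4 41.4] 84.11 504 [ 488.4 -192.9   94.1]
scene head [702.6  68.2] [63.2 49.7] 80.5 716 [703.8  66.4 119.5]
scene rp [623.7  83.2] [ 8.8 29. ] 80.28 51 [623.6  82.6  57.7]
scene cp [580.2  21.4] [56.9 19.7] 89.44 134 [575.8  22.4  57.8]
scene jar [743.6 225.7] [55.  56.7] 39.53 507 [745.5 223.3  74.6]
scene bottle [ 759.6 -215.8] [31.  29.5] 0.9 383 [ 761.9 -216.2  169.8]
```

```bash
python3 -m inch '[[0.036,0,-0.004,0,0,0,1],[0.036,0,-0.004,0,0,0,1],[0.036,0,-0.004,0,0,0,1],[0.036,0,-0.004,0,0,0,1],[0.036,0,-0.004,0,0,0,1]]'
python3 -m inch '[[0.036,0,-0.004,0,0,0,1],[0.036,0,-0.004,0,0,0,1],[0.036,0,-0.004,0,0,0,1],[0.036,0,-0.004,0,0,0,1],[0.036,0,-0.004,0,0,0,1]]'
python3 -m inch '[[0.035,0,-0.004,0,0,0,1],[0.035,0,-0.004,0,0,0,1],[0,0,0,0,7,0,1],[0,0,0,0,7,0,1],[0,0,0,0,7,0,1]]'
python3 -m inch '[[0,0,0,0,7,0,1],[0,0,0,0,7,0,1],[0,0,0,0,7,0,1],[0,0,0,0,7,0,1],[0,0,0,0,7,0,1]]'
python3 -m inch '[[0,0,0,0,7,0,1],[0,0,0,0,7,0,1],[0,0,0,0,7,0,1],[0,0,0,0,7,0,1],[0,0,0,0,0,0,1]]'
cat >> h.py <<'E'
def to(p,az=None):
    """tool-frame shift to world p; turn about y to make tool z azimuth az(deg)"""
    s=st();M=R.from_quat(s['eef_rot']).as_matrix()
    print('shift',np.round(M.T@(np.array(p)-s['position']),4))
    a=np.degrees(np.arctan2(M[1,2],M[0,2]));print('az',round(a,2),'' if az is None else ('turn y',round(a-az,2)))
E
python3 -c "
from h import *
to([.5645,.3425,.264],-12.2)"
```

```text
time: 0.52
position: [0.3379, 0.4463, 0.4044]
eef_rot: [0.698, -0.112, 0.112, -0.698]
wrist_force: [-0.3, 0.9, -0.2]
opening: 1.003
time: 0.93
position: [0.5028, 0.3709, 0.4043]
eef_rot: [0.698, -0.112, 0.112, -0.698]
wrist_force: [-0.0, 0.7, 0.8]
opening: 1.0
time: 1.35
position: [0.5662, 0.3419, 0.4036]
eef_rot: [0.666, -0.24, 0.239, -0.665]
wrist_force: [-0.4, 0.6, 0.8]
opening: 0.995
time: 1.77
position: [0.5654, 0.3425, 0.4041]
eef_rot: [0.563, -0.428, 0.428, -0.562]
wrist_force: [0.2, -0.4, 0.2]
opening: 0.999
time: 2.18
position: [0.5654, 0.3425, 0.4041]
eef_rot: [-0.443, 0.552, -0.552, 0.442]
wrist_force: [0.5, 0.4, 0.4]
opening: 0.999
t 2.18 p [0.5654 0.3425 0.4041] F [0.5 0.4 0.4] op 0.999
[[-0.217 -0.001  0.976]
 [-0.976 -0.    -0.217]
 [ 0.001 -1.    -0.001]]
shift [ 1.000e-04  1.401e-01 -8.000e-04]
az -12.53 ('turn y', np.float64(-0.33))
```

```bash
python3 -m inch '[[0,0.03,0,0,0,0,1],[0,0.03,0,0,0,0,1],[0,0.03,0,0,0,0,1],[0,0.015,0,0,0,0,1],[0,0,0,0,0,0,1]]'
python3 -c "
from h import *
st();grab('scene','s1.png');grab('top','t1.png')
a=cv2.imread('pics/s1.png')[60:260,280:480];b=cv2.imread('pics/t1.png')[150:350,120:320]
cv2.imwrite('pics/m1.png',cv2.convertScaleAbs(cv2.resize(np.hstack([a,b]),None,fx=2,fy=2),alpha=1.5))"
```

```text
time: 2.6
position: [0.5646, 0.342, 0.2948]
eef_rot: [-0.448, 0.55, -0.549, 0.443]
wrist_force: [-1.1, -1.0, 0.3]
opening: 0.998
t 2.6 p [0.5646 0.342  0.2948] F [-1.1 -1.   0.3] op 0.998
[[-0.207 -0.006  0.978]
 [-0.978 -0.004 -0.208]
 [ 0.005 -1.    -0.005]]
```

View pics/m1.png

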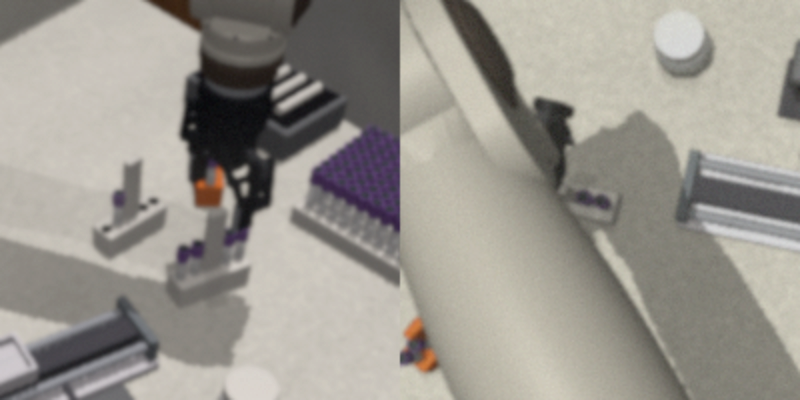

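The fingers stand either side of the handle at (213,235) in the left half, with the tips above the caps. I'll go down the remaining 31 mm and close.

```bash
python3 -m inch '[[0,0.015,0,0,0,0,1],[0,0.011,0,0,0,0,1],[0,0.004,0,0,0,0,1],[0,0,0,0,0,0,0],[0,0,0,0,0,0,0]]'
python3 -m inch '[[0,0,0,0,0,0,0],[0,0,0,0,0,0,0],[0,0,0,0,0,0,0],[0,0,0,0,0,0,0],[0,0,0,0,0,0,0]]'
```

```text
time: 3.12
position: [0.5654, 0.3425, 0.2703]
eef_rot: [-0.444, 0.55, -0.55, 0.444]
wrist_force: [-0.5, 0.4, 0.7]
opening: 0.747
time: 3.53
position: [0.5653, 0.3426, 0.2701]
eef_rot: [-0.444, 0.55, -0.55, 0.444]
wrist_force: [-1.1, -0.4, 3.2]
opening: 0.125
```

```bash
python3 -m inch '[[0,0,0,0,0,0,0],[0,-0.01,0,0,0,0,0],[0,-0.02,0,0,0,0,0],[0,-0.03,0,0,0,0,0],[0,-0.03,0,0,0,0,0]]'
python3 -m inch '[[0,-0.02,0,0,0,0,0],[0,0,0,0,0,0,0]]'
python3 -c "
from h import *
to([.543,.018,.38],-10.9);grab('scene','s2.png')
a=cv2.imread('pics/s2.png')[30:330,240:540]
cv2.imwrite('pics/m2.png',cv2.convertScaleAbs(cv2.resize(a,None,fx=2,fy=2),alpha=1.5))"
```

```text
time: 3.95
position: [0.565, 0.3423, 0.3601]
eef_rot: [-0.445, 0.55, -0.55, 0.443]
wrist_force: [0.4, 0.3, -2.0]
opening: 0.128
time: 4.12
position: [0.5653, 0.3424, 0.3853]
eef_rot: [0.442, -0.55, 0.551, -0.446]
wrist_force: [1.2, 0.5, -1.4]
opening: 0.13
t 4.12 p [0.5653 0.3424 0.3853] F [ 1.2  0.5 -1.4] op 0.13
[[-0.212  0.006  0.977]
 [-0.977  0.003 -0.212]
 [-0.005 -1.     0.005]]
shift [0.3219 0.0041 0.0468]
az -12.21 ('turn y', np.float64(-1.31))
```

View pics/m2.png

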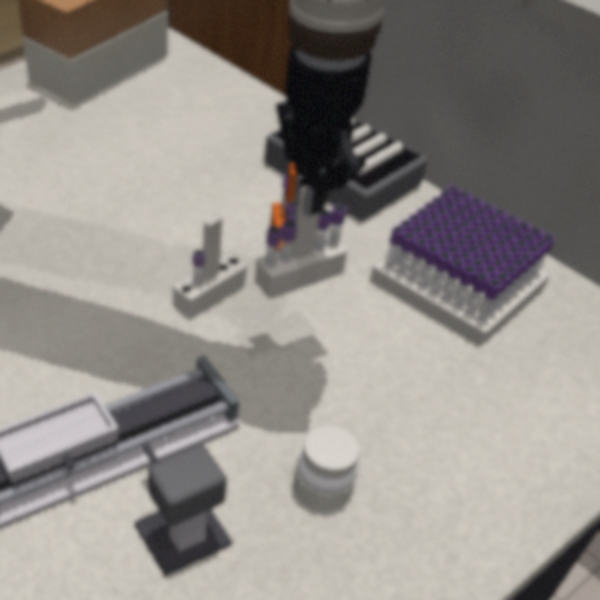

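The rack is lifted and upright at (300,260), and the part rack at (210,280) is untouched. I'll carry it to the carriage.

```bash
python3 -m inch '[[0.015,0,0.002,0,0,0,0],[0.035,0,0.005,0,0,0,0],[0.035,0,0.005,0,0,0,0],[0.035,0,0.005,0,0,0,0],[0.035,0,0.005,0,0,0,0]]'
python3 -m inch '[[0.035,0,0.005,0,0,0,0],[0.035,0,0.005,0,0,0,0],[0.035,0,0.005,0,0,0,0],[0.03,0,0.005,0,-1.3,0,0],[0.02,0,0.005,0,0,0,0]]'
python3 -m inch '[[0.012,0,0,0,0,0,0],[0,0,0,0,0,0,0],[0,0,0,0,0,0,0]]'
python3 - <<'E'
from meas import *
to([.543,.018,.33],-10.9)
for n in('top','scene'):
    d=grab(n,n+'3.png');pw=d['pw']; 
    for k,b in dict(tray=(.062,.074,.47,.578,-.07,.09),block=(.1,.16,.48,.6,-.07,.1),blockall=(.115,.16,.48,.6,-.07,.1)).items():
        p=reg(pw,*b)
        if len(p)>3:print(n,k,*rect(p),np.round(np.median(p,0)*1000,1))
a=cv2.imread('pics/scene3.png')[130:330,130:430]
cv2.imwrite('pics/m3.png',cv2.convertScaleAbs(cv2.resize(a,None,fx=2.6,fy=2.6),alpha=1.5))
E
```

```text
time: 4.58
position: [0.5535, 0.1849, 0.3777]
eef_rot: [-0.445, 0.55, -0.55, 0.443]
wrist_force: [0.2, 0.3, -2.4]
opening: 0.127
time: 5.0
position: [0.5453, 0.0271, 0.3782]
eef_rot: [-0.451, 0.546, -0.545, 0.449]
wrist_force: [-0.4, 0.3, -2.1]
opening: 0.129
time: 5.25
position: [0.5438, 0.0178, 0.3788]
eef_rot: [-0.45, 0.546, -0.545, 0.45]
wrist_force: [-0.1, 0.7, -1.8]
opening: 0.129
t 5.25 p [0.5438 0.0178 0.3788] F [-0.1  0.7 -1.8] op 0.129
[[-0.19  -0.001  0.982]
 [-0.982  0.    -0.19 ]
 [-0.    -1.    -0.001]]
shift [-0.0001  0.0488 -0.0007]
az -10.97 ('turn y', np.float64(-0.07))
top tray [548.  47.] [63.5 58.9] 79.35 141 [526.9  70.7  68. ]
top block [547.4  45.2] [45.2 36.3] 78.32 239 [538.1  50.3 144.2]
top blockall [547.4  45.2] [45.2 36.3] 78.32 234 [538.8  50.3 144.3]
scene tray [545.1  17.7] [122.6  61.5] 79.38 302 [563.4 -10.5  67.5]
scene block [546.2  17.8] [100.3  38.2] 79.26 1126 [555.8  11.3 142.6]
scene blockall [546.2  17.8] [100.3  38.2] 79.26 1058 [555.3  11.2 143.3]
```

View pics/m3.png

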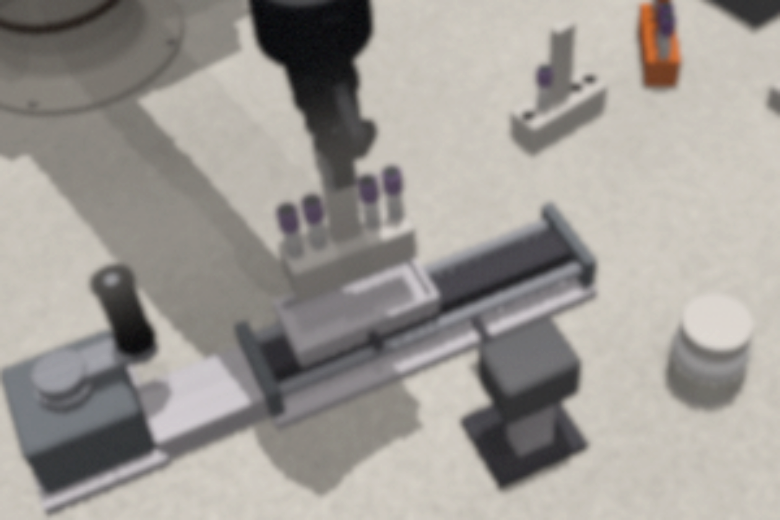

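The rack hangs above the tray at (350,250), in line to within 1–2 mm. I'll lower it.

```bash
python3 -m inch '[[0,0.015,-0.001,0,0,0,0],[0,0.015,0,0,0,0,0],[0,0.01,0,0,0,0,0],[0,0.005,0,0,0,0,0],[0,0.002,0,0,0,0,0]]'
python3 -m inch '[[0,0.002,0,0,0,0,0],[0,0,0,0,0,0,0]]'
python3 -m inch '[[0,0.0015,0,0,0,0,0],[0,0,0,0,0,0,0]]'
```

```text
time: 5.77
position: [0.5428, 0.0187, 0.3317]
eef_rot: [-0.451, 0.545, -0.545, 0.45]
wrist_force: [-0.0, -0.6, -2.0]
opening: 0.128
time: 5.93
position: [0.543, 0.0182, 0.3309]
eef_rot: [0.45, -0.545, 0.545, -0.45]
wrist_force: [-0.2, -1.2, -1.4]
opening: 0.132
time: 6.1
position: [0.543, 0.018, 0.3295]
eef_rot: [0.45, -0.545, 0.545, -0.45]
wrist_force: [-0.4, -0.1, -2.0]
opening: 0.13
```

```bash
python3 -m inch '[[0,0.001,0,0,0,0,0],[0,0.001,0,0,0,0,0],[0,0,0,0,0,0,0]]'
python3 - <<'E'
from meas import *
st()
for n in('scene',):
    d=grab(n,n+'4.png');pw=d['pw']; 
    for k,b in dict(tray=(.062,.074,.47,.578,-.07,.09),block=(.085,.1,.48,.6,-.07,.1)).items():
        p=reg(pw,*b)
        if len(p)>3:print(n,k,*rect(p),np.round(np.median(p,0)*1000,1))
a=cv2.imread('pics/scene4.png')[130:330,130:430]
cv2.imwrite('pics/m4.png',cv2.convertScaleAbs(cv2.resize(a,None,fx=2.6,fy=2.6),alpha=1.5))
E
```

```text
time: 6.35
position: [0.5429, 0.0179, 0.3281]
eef_rot: [0.45, -0.545, 0.546, -0.451]
wrist_force: [-0.2, 0.7, 3.9]
opening: 0.131
t 6.35 p [0.5429 0.0179 0.3281] F [-0.2  0.7  3.9] op 0.131
[[-0.189  0.001  0.982]
 [-0.982  0.    -0.189]
 [-0.    -1.     0.001]]
scene tray [544.9  17.7] [122.4  60.4] 79.16 464 [562.4   2.4  67.4]
scene block [544.5  16.9] [99.5 38.1] 79.86 532 [553.3  11.2  93.6]
```

View pics/m4.png

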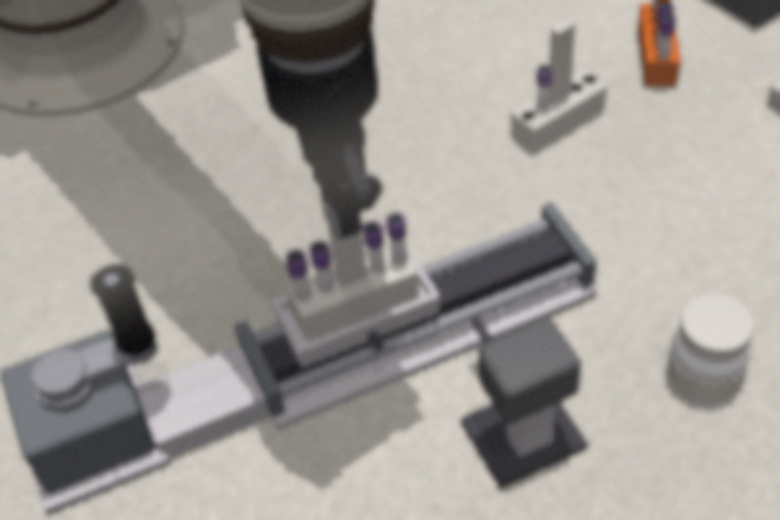

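The rack stands inside the tray lips around (355,300), with its block top at 94 mm (58+36), and contact shows in the wrist force. I'll release it and rise.

```bash
python3 -m inch '[[0,0,0,0,0,0,0.5],[0,0,0,0,0,0,1],[0,0,0,0,0,0,1],[0,0,0,0,0,0,1],[0,0,0,0,0,0,1]]'
python3 -m inch '[[0,0,0,0,0,0,1],[0,0,0,0,0,0,1],[0,-0.01,0,0,0,0,1],[0,-0.025,0,0,0,0,1],[0,-0.035,0,0,0,0,1]]'
python3 -m inch '[[0,-0.03,0,0,0,0,1],[0,0,0,0,0,0,1]]'
python3 - <<'E'
from meas import *
to([.492,-.146,.428],-10.9)
for n in('top','scene'):
    d=grab(n,n+'5.png');pw=d['pw']; 
    for k,b in dict(tray=(.062,.074,.47,.578,-.07,.09),block=(.085,.1,.48,.6,-.07,.1),handle=(.165,.19,.48,.6,-.07,.1),sleeve_top=(.155,.175,.43,.55,-.2,-.1)).items():
        p=reg(pw,*b)
        if len(p)>3:print(n,k,*rect(p),np.round(np.median(p,0)*1000,1))
a=cv2.imread('pics/scene5.png')[130:330,130:430]
cv2.imwrite('pics/m5.png',cv2.convertScaleAbs(cv2.resize(a,None,fx=2.6,fy=2.6),alpha=1.5))
E
```

```text
time: 6.82
position: [0.5429, 0.018, 0.3271]
eef_rot: [-0.45, 0.545, -0.545, 0.45]
wrist_force: [-0.7, 0.1, -0.8]
opening: 0.836
time: 7.23
position: [0.5425, 0.018, 0.3962]
eef_rot: [-0.451, 0.546, -0.544, 0.449]
wrist_force: [0.3, -0.4, 0.5]
opening: 1.002
time: 7.4
position: [0.5427, 0.018, 0.4343]
eef_rot: [0.448, -0.543, 0.547, -0.453]
wrist_force: [1.0, 0.1, 0.4]
opening: 1.001
t 7.4 p [0.5427 0.018  0.4343] F [1.  0.1 0.4] op 1.001
[[-0.189  0.009  0.982]
 [-0.982  0.    -0.189]
 [-0.002 -1.     0.008]]
shift [ 0.1706  0.0058 -0.0188]
az -10.91 ('turn y', np.float64(-0.01))
top tray [547.6  44.4] [68.7 58.3] 79.33 203 [534.9  56.2  68.1]
top block [546.4  40.4] [54.9 36.8] 78.46 249 [539.1  44.7  94. ]
scene tray [544.9  17.8] [122.9  60.3] 78.53 461 [5.624e+02 2.000e-01 6.740e+01]
scene block [544.9  17.3] [99.9 38.5] 78.32 514 [553.4  11.8  93.7]
scene handle [545.6  17.3] [24. 13.] 80.27 128 [548.1  16.  179.1]
scene sleeve_top [ 493.1 -145.9] [31.1 30.7] 61.57 218 [ 495.  -146.7  165. ]
```

View pics/m5.png

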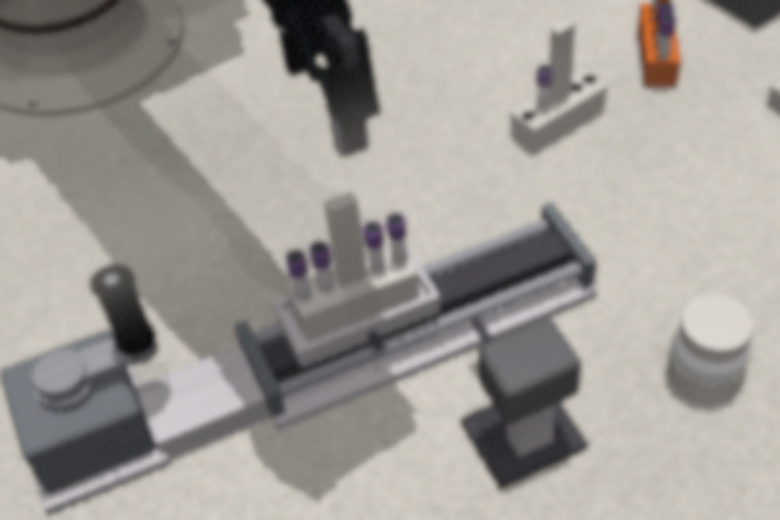

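The rack stands free in the tray (about 0.5 mm and 0.3° off), with its handle at (343,240). Next is the sleeve, at (118,300).

```bash
python3 -m inch '[[0.035,0,-0.004,0,0,0,1],[0.035,0,-0.004,0,0,0,1],[0.035,0,-0.004,0,0,0,1],[0.035,0,-0.004,0,0,0,1],[0.03,0,-0.003,0,0,0,1]]'
python3 -m inch '[[0,0.03,0,0,0,0,1],[0,0.025,0,0,0,0,1],[0,0,0,0,0,0,1]]'
python3 - <<'E'
from meas import *
to([.4921,-.1457,.29],-10.9)
for n in('top','scene'):
    d=grab(n,n+'6.png');pw=d['pw']; 
a=cv2.imread('pics/scene6.png')[130:330,80:280];b=cv2.imread('pics/top6.png')[180:380,330:530]
cv2.imwrite('pics/m6.png',cv2.convertScaleAbs(cv2.resize(np.hstack([a,b]),None,fx=2,fy=2),alpha=1.5))
E
```

```text
time: 7.92
position: [0.4911, -0.147, 0.4263]
eef_rot: [-0.451, 0.546, -0.545, 0.45]
wrist_force: [0.8, -0.0, 0.2]
opening: 1.003
time: 8.17
position: [0.4911, -0.1458, 0.3666]
eef_rot: [-0.451, 0.548, -0.543, 0.448]
wrist_force: [-0.6, 0.2, -1.4]
opening: 0.999
t 8.17 p [ 0.4911 -0.1458  0.3666] F [-0.6  0.2 -1.4] op 0.999
[[-0.191 -0.008  0.982]
 [-0.982  0.002 -0.191]
 [-0.001 -1.    -0.008]]
shift [-0.0002  0.0766  0.0016]
az -10.99 ('turn y', np.float64(-0.09))
```

View pics/m6.png

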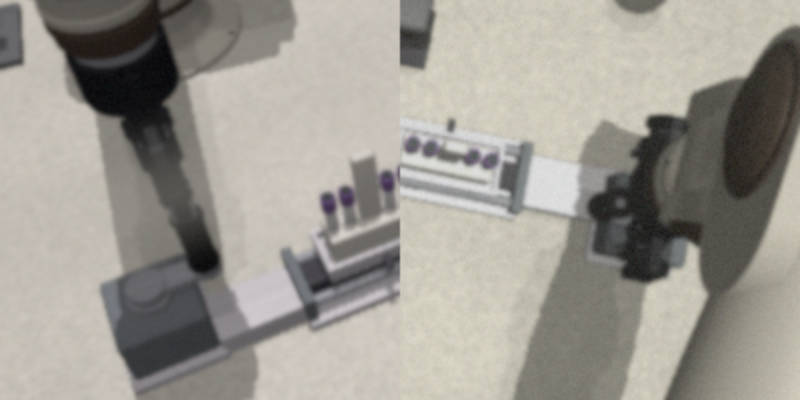

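The gripper stands over the sleeve (left half, (200,250)) with one finger each side, so I'll descend and close.

```bash
python3 -m inch '[[0,0.02,0.001,0,0,0,1],[0,0.02,0,0,0,0,1],[0,0.02,0,0,0,0,1],[0,0.012,0,0,0,0,1],[0,0.004,0,0,0,0,1]]'
python3 -m inch '[[0,0,0,0,0,0,1],[0,0,0,0,0,0,0.5],[0,0,0,0,0,0,0],[0,0,0,0,0,0,0],[0,0,0,0,0,0,0]]'
python3 -m inch '[[0,0,0,0,0,0,0],[0,0,0,0,0,0,0],[0,0,0,0,0,0,0]]'
python3 -c "
from h import *
to([.4921,-.1457,.29],-10.9)"
```

```text
time: 8.68
position: [0.4931, -0.1451, 0.2955]
eef_rot: [-0.451, 0.545, -0.545, 0.45]
wrist_force: [-0.1, -0.4, 1.5]
opening: 1.003
time: 9.1
position: [0.4933, -0.1456, 0.297]
eef_rot: [0.45, -0.545, 0.546, -0.45]
wrist_force: [-0.7, 0.4, -0.8]
opening: 0.453
time: 9.35
position: [0.4932, -0.1456, 0.2969]
eef_rot: [0.45, -0.545, 0.546, -0.45]
wrist_force: [-1.9, 0.5, 5.1]
opening: 0.315
t 9.35 p [ 0.4932 -0.1456  0.2969] F [-1.9  0.5  5.1] op 0.315
[[-0.189  0.001  0.982]
 [-0.982 -0.    -0.189]
 [ 0.    -1.     0.001]]
shift [ 0.0003  0.0069 -0.001 ]
az -10.91 ('turn y', np.float64(-0.01))
```

Gripped: the opening of 0.315 (27 mm) matches the sleeve diameter. In this orientation feeder +x is tool +z and feeder +y is tool −x, so I'll wind clockwise in 10° chords.

```bash
python3 -m inch '[[0.0009,0,0.0104,0,0,0,0],[0.0027,0,0.0101,0,0,0,0],[0.0044,0,0.0095,0,0,0,0]]'
python3 -c "
from h import *
st()"
```

```text
time: 9.6
position: [0.5214, -0.1594, 0.2969]
eef_rot: [0.45, -0.545, 0.546, -0.45]
wrist_force: [-6.9, -3.3, 8.4]
opening: 0.311
t 9.6 p [ 0.5214 -0.1594  0.2969] F [-6.9 -3.3  8.4] op 0.311
[[-0.189  0.     0.982]
 [-0.982 -0.001 -0.189]
 [ 0.001 -1.     0.   ]]
```

```bash
python3 -m inch '[[0.006,0,0.0086,0,0,0,0],[0.0074,0,0.0074,0,0,0,0],[0.0086,0,0.006,0,0,0,0],[0.0095,0,0.0044,0,0,0,0]]'
python3 -c "
from h import *
st()"
```

```text
time: 9.93
position: [0.541, -0.1956, 0.2968]
eef_rot: [-0.451, 0.545, -0.545, 0.45]
wrist_force: [-10.7, -0.0, 10.3]
opening: 0.314
t 9.93 p [ 0.541  -0.1956  0.2968] F [-10.7  -0.   10.3] op 0.314
[[-0.189 -0.001  0.982]
 [-0.982 -0.    -0.189]
 [ 0.001 -1.    -0.001]]
```

```bash
python3 -m inch '[[0.0101,0,0.0022,0,0,0,0],[0.0104,0,0.0004,0,0,0,0],[0.0104,0,-0.0009,0,0,0,0],[0.0101,0,-0.0027,0,0,0,0]]'
python3 -c "
from h import *
st()"
```

```text
time: 10.27
position: [0.5326, -0.2355, 0.2968]
eef_rot: [0.45, -0.545, 0.545, -0.451]
wrist_force: [-3.3, 5.3, 8.6]
opening: 0.312
t 10.27 p [ 0.5326 -0.2355  0.2968] F [-3.3  5.3  8.6] op 0.312
[[-0.189  0.001  0.982]
 [-0.982  0.001 -0.189]
 [-0.001 -1.     0.001]]
```

Forces are low, now at 110°. I'll carry on to 190° and glance at the scene.

```bash
python3 -m inch '[[0.0095,0,-0.0044,0,0,0,0],[0.0086,0,-0.006,0,0,0,0],[0.0074,0,-0.0074,0,0,0,0],[0.006,0,-0.0086,0,0,0,0]]'
python3 -m inch '[[0.0044,0,-0.0095,0,0,0,0],[0.0027,0,-0.0101,0,0,0,0],[0.0009,0,-0.0104,0,0,0,0],[-0.0009,0,-0.0104,0,0,0,0]]'
python3 - <<'E'
from meas import *
s=st();p=s['position'][:2]*1000-[480.8,-204.6];print(p,np.hypot(*p))
d=grab('scene','scene7.png')
for k,b in dict(tray=(.062,.074,.47,.6,-.07,.15),block=(.085,.1,.48,.6,-.07,.16)).items():
    q=reg(d['pw'],*b);print(k,*rect(q))
a=cv2.imread('pics/scene7.png')[130:330,100:400]
cv2.imwrite('pics/m7.png',cv2.convertScaleAbs(cv2.resize(a,None,fx=2.6,fy=2.6),alpha=1.5))
E
```

```text
time: 10.6
position: [0.5007, -0.2613, 0.2969]
eef_rot: [0.45, -0.545, 0.545, -0.451]
wrist_force: [0.6, 5.3, 6.1]
opening: 0.314
time: 10.93
position: [0.4597, -0.2607, 0.2969]
eef_rot: [0.45, -0.545, 0.546, -0.451]
wrist_force: [3.8, 2.8, 4.0]
opening: 0.314
t 10.93 p [ 0.4597 -0.2607  0.2969] F [3.8 2.8 4. ] op 0.314
[[-0.189  0.002  0.982]
 [-0.982 -0.    -0.189]
 [-0.    -1.     0.003]]
[-21.11623076 -56.0652174 ] 59.90996414227234
tray [554.7  58.6] [123.3  59.4] 77.38 489
block [552.2  58.6] [99.7 38.3] 78.94 502
```

View pics/m7.png

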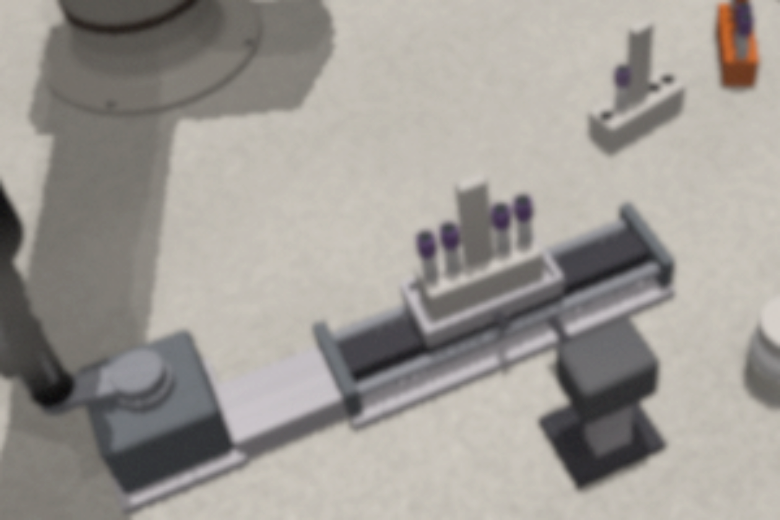

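The carriage has travelled about 42 mm with the rack upright at (480,270), the sleeve is still held at (50,385), and the carriage pointer is at (502,325). I'll go on from 190° to 330°.

```bash
python3 -m inch '[[-0.0027,0,-0.0101,0,0,0,0],[-0.0044,0,-0.0095,0,0,0,0],[-0.006,0,-0.0086,0,0,0,0],[-0.0074,0,-0.0074,0,0,0,0]]'
python3 -m inch '[[-0.0086,0,-0.006,0,0,0,0],[-0.0095,0,-0.0044,0,0,0,0],[-0.0101,0,-0.0027,0,0,0,0],[-0.0104,0,-0.0009,0,0,0,0]]'
python3 -c "
from h import *
s=st();p=s['position'][:2]*1000-[480.8,-204.6];print(p,np.hypot(*p))"
```

```text
time: 11.32
position: [0.4286, -0.2339, 0.2969]
eef_rot: [0.45, -0.545, 0.546, -0.45]
wrist_force: [3.1, -0.6, 4.9]
opening: 0.315
time: 11.65
position: [0.422, -0.1929, 0.2969]
eef_rot: [0.45, -0.545, 0.546, -0.45]
wrist_force: [1.0, -2.0, 5.5]
opening: 0.314
t 11.65 p [ 0.422  -0.1929  0.2969] F [ 1.  -2.   5.5] op 0.314
[[-0.19   0.001  0.982]
 [-0.982 -0.002 -0.19 ]
 [ 0.001 -1.     0.001]]
[-58.76279684  11.70734289] 59.91767827429973
```

Now 270°, going on to 330°.

```bash
python3 -m inch '[[-0.0104,0,0.0009,0,0,0,0],[-0.0101,0,0.0027,0,0,0,0],[-0.0095,0,0.0044,0,0,0,0]]'
python3 -m inch '[[-0.0086,0,0.006,0,0,0,0],[-0.0074,0,0.0074,0,0,0,0],[-0.006,0,0.0086,0,0,0,0],[0,0,0,0,0,0,0]]'
cat > chk.py <<'E'
from meas import *
import sys
s=st();p=s['position'][:2]*1000-[480.8,-204.6];d_=np.array([.189,.982]);x_=np.array([.982,-.189])
print('rad',np.hypot(*p),'theta',np.degrees(np.arctan2(p@x_,p@d_))%360)
for n in('scene','top'):
    d=grab(n,n+sys.argv[1]+'.png')
    for k,b in dict(tray=(.062,.074,.5,.6,-.0,.18),block=(.085,.1,.48,.6,-.0,.17),rp=(.045,.075,.612,.66,.05,.11),cp=(.045,.066,.593,.610,.0,.15),head=(.115,.125,.64,.8,.02,.14)).items():
        q=reg(d['pw'],*b)
        if len(q)>3: c=rect(q); print(n,k,*c,'along',round(c[0]@d_,1),'med',np.round(np.median(q[:,:2],0)@d_*1000,1))
a=cv2.imread(f'pics/scene{sys.argv[1]}.png')[160:310,200:400];a=cv2.resize(a,None,fx=2,fy=2)
b=cv2.imread(f'pics/top{sys.argv[1]}.png')[160:310,230:430];b=cv2.resize(b,None,fx=2,fy=2)
cv2.imwrite(f'pics/m{sys.argv[1]}.png',cv2.convertScaleAbs(np.hstack([a,b]),alpha=1.5))
E
python3 chk.py 8
```

```text
time: 11.9
position: [0.4358, -0.1647, 0.2969]
eef_rot: [0.45, -0.545, 0.546, -0.45]
wrist_force: [-0.3, -2.8, 5.7]
opening: 0.315
time: 12.23
position: [0.4629, -0.147, 0.2968]
eef_rot: [0.45, -0.544, 0.546, -0.451]
wrist_force: [2.0, 1.2, 6.5]
opening: 0.315
t 12.23 p [ 0.4629 -0.147   0.2968] F [2.  1.2 6.5] op 0.315
[[-0.188  0.002  0.982]
 [-0.982 -0.    -0.188]
 [ 0.    -1.     0.002]]
rad 60.29609490983286 theta 331.84925058584673
scene tray [559.7  89.8] [123.3  60.2] 78.01 469 along 194.0 med 182.8
scene block [559.   89.6] [100.1  37.5] 79.15 490 along 193.6 med 188.0
scene rp [626.2  82.8] [ 8.4 28.2] 77.83 46 along 199.7 med 199.1
scene cp [596.3 111.3] [15.  67.2] 10.37 66 along 222.0 med 239.5
scene head [702.2  68.2] [63.3 50.5] 79.14 714 along 199.7 med 198.3
top tray [556.5  90.6] [121.8  59. ] 79.03 433 along 194.1 med 194.9
top block [555.9  90.8] [99.6 36.7] 79.27 444 along 194.2 med 195.2
top rp [635.9  81.2] [ 7.8 48.2] 79.6 79 along 199.9 med 199.5
top cp [602.2 111.4] [63.6 16.3] 87.74 21 along 223.2 med 195.7
top head [699.3  69.4] [63.3 50.7] 79.95 655 along 200.3 med 199.8
```

View pics/m8.png

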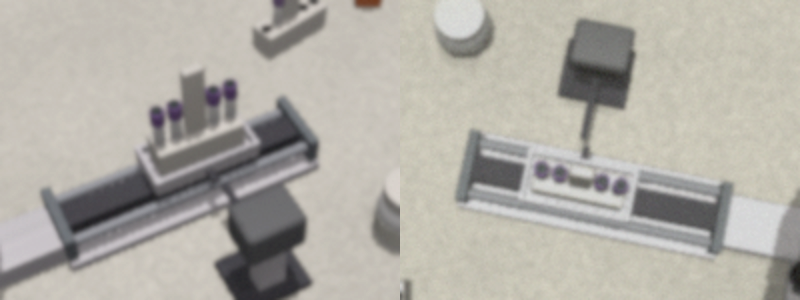

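The carriage is about 5.7 mm short, roughly 26° of crank: in the top view its pointer is at (586,153), just behind the reader's at (588,130). I'll wind the last part.

```bash
python3 -m inch '[[-0.0041,0,0.0096,0,0,0,0],[-0.0024,0,0.0102,0,0,0,0],[-0.0005,0,0.006,0,0,0,0],[0,0,0,0,0,0,0],[0,0,0,0,0,0,0]]'
python3 chk.py 9
python3 - <<'E'
from meas import *
import cv2
a=cv2.imread('pics/top9.png')[200:280,280:380]
cv2.imwrite('pics/z9.png',cv2.convertScaleAbs(cv2.resize(a,None,fx=6,fy=6,interpolation=cv2.INTER_CUBIC),alpha=1.5))
E
```

```text
time: 12.75
position: [0.4891, -0.1452, 0.2969]
eef_rot: [0.45, -0.545, 0.545, -0.451]
wrist_force: [4.0, 4.0, 7.6]
opening: 0.315
t 12.75 p [ 0.4891 -0.1452  0.2969] F [4.  4.  7.6] op 0.315
[[-0.188  0.002  0.982]
 [-0.982  0.001 -0.188]
 [-0.001 -1.     0.002]]
rad 59.96898234816925 theta 357.05965464664104
scene tray [561.1  95.9] [125.   60.6] 76.9 477 along 200.2 med 188.5
scene block [560.5  94.9] [99.8 37.3] 79.31 492 along 199.1 med 194.7
scene rp [625.   82.7] [ 8.4 26. ] 78.17 47 along 199.3 med 199.5
scene cp [596.8 116. ] [15.1 66.2] 9.61 80 along 226.7 med 242.4
scene head [702.7  68. ] [63. 51.] 77.61 716 along 199.6 med 198.5
top tray [564.2  95. ] [122.2  72.1] 79.26 441 along 199.9 med 197.8
top block [556.8  96. ] [99.6 36.2] 79.2 445 along 199.5 med 201.4
top rp [635.4  81.3] [ 7.8 47.8] 79.58 78 along 199.9 med 199.4
top cp [599.4 113.8] [15.7 59.8] 3.35 22 along 225.0 med 200.1
top head [699.2  69.5] [63.6 50. ] 79.27 656 along 200.4 med 199.7
```

View pics/z9.png

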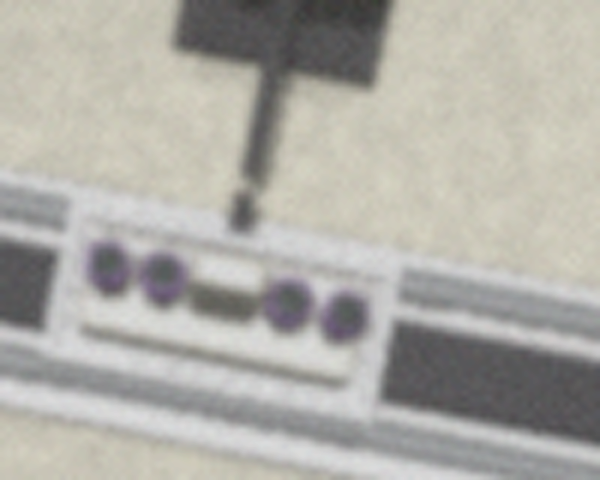

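The two pointers look in line: the reader strip ends at about (253,185) and the carriage pointer is at (243,210). I'll check sub-pixel before letting go.

Run:
```python
from meas import *
for n in('top','scene'):
    d=grab(n); g=cv2.cvtColor(d['frame'],cv2.COLOR_RGB2GRAY).astype(float)
    # rectify image onto plane z=.058, feeder axes, 0.5 mm/px
    f=np.array([.982,-.189]);e=np.array([.189,.982])
    xs=np.arange(.5,.66,.0005)  # coordinate along f
    ys=np.arange(.16,.24,.0005)
    X,Y=np.meshgrid(xs,ys)
    P=np.stack([X*f[0]+Y*e[0],X*f[1]+Y*e[1],np.full_like(X,.058)],-1).reshape(-1,3)
    uv=cv2.projectPoints(P,cv2.Rodrigues(d['R'])[0],d['t'],d['K'],d['D'])[0].reshape(*X.shape,2).astype(np.float32)
    im=cv2.remap(g.astype(np.float32),uv[...,0],uv[...,1],cv2.INTER_CUBIC)
    cv2.imwrite(f'pics/rect_{n}.png',cv2.convertScaleAbs(cv2.resize(im,None,fx=2.4,fy=2.4),alpha=1.6))
    for x in np.arange(.55,.655,.004):
        col=im[:, abs(xs-x)<.001].mean(1); w=np.clip(np.median(col)-25-col,0,None); m=abs(ys-.2)<.015; w=w*m
        if w.sum()>20: print(n,round(x,3),round((w*ys).sum()/w.sum()*1000,1),round(w.sum()))
```

```text
top 0.562 199.2 545
top 0.566 199.1 642
top 0.57 199.3 547
top 0.574 199.7 281
top 0.578 196.8 142
top 0.582 198.2 518
top 0.586 198.6 694
top 0.59 198.5 622
top 0.594 198.5 651
top 0.598 198.7 646
top 0.602 198.8 705
top 0.606 198.6 718
top 0.61 198.8 693
top 0.614 198.5 613
top 0.618 198.4 557
top 0.622 198.0 92
scene 0.59 199.0 75
scene 0.594 199.4 211
scene 0.598 199.5 560
scene 0.602 199.1 618
scene 0.606 198.8 261
scene 0.626 186.2 31
scene 0.63 185.9 49
scene 0.634 185.7 42
scene 0.638 185.8 50
scene 0.642 185.8 49
scene 0.646 185.7 39
scene 0.65 185.8 55
scene 0.654 185.7 41
```

View pics/rect_top.png

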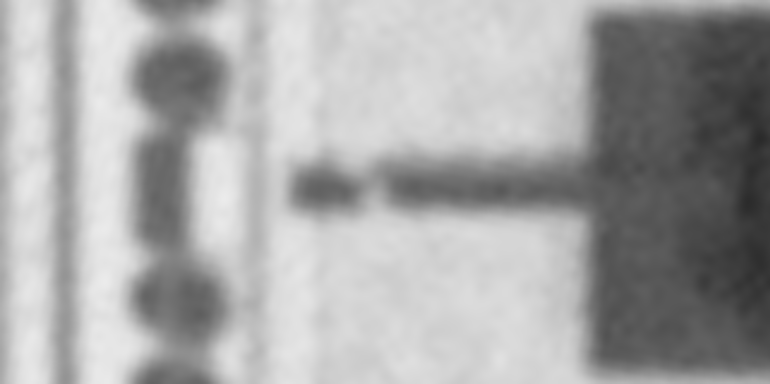

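In the view flattened to the pointers' height, the carriage pointer sits at 199.3 mm and the reader's at 198.6 mm, an offset of +0.7 mm. I'll let go and rise.

```bash
python3 -m inch '[[0,0,0,0,0,0,0.4],[0,0,0,0,0,0,0.6],[0,0,0,0,0,0,1],[0,0,0,0,0,0,1],[0,0,0,0,0,0,1]]'
python3 -m inch '[[0,0,0,0,0,0,1],[0,0,0,0,0,0,1],[0,-0.01,0,0,0,0,1],[0,-0.02,0,0,0,0,1],[0,-0.03,0,0,0,0,1]]'
python3 -m inch '[[0,-0.03,0,0,0,0,1],[0,-0.03,0,0,0,0,1],[0,0,0,0,0,0,1],[0,0,0,0,0,0,1],[0,0,0,0,0,0,1]]'
python3 chk.py 10
python3 -c "
from h import *
a=cv2.imread('pics/scene10.png');cv2.imwrite('pics/z10.png',cv2.convertScaleAbs(a,alpha=1.5))"
```

```text
time: 13.37
position: [0.4878, -0.1456, 0.2959]
eef_rot: [-0.45, 0.545, -0.545, 0.45]
wrist_force: [-0.2, -0.9, -0.0]
opening: 0.942
time: 13.78
position: [0.4873, -0.1454, 0.3554]
eef_rot: [-0.451, 0.546, -0.544, 0.449]
wrist_force: [1.1, -0.1, -0.3]
opening: 0.999
time: 14.2
position: [0.4878, -0.1455, 0.4163]
eef_rot: [0.45, -0.545, 0.545, -0.45]
wrist_force: [-0.0, -0.4, -1.2]
opening: 1.003
t 14.2 p [ 0.4878 -0.1455  0.4163] F [-0.  -0.4 -1.2] op 1.003
[[-0.189  0.     0.982]
 [-0.982 -0.    -0.189]
 [ 0.    -1.     0.   ]]
rad 59.49403473137057 theta 355.8468092556207
scene tray [559.6  95.7] [122.7  60.3] 78.96 481 along 199.7 med 188.7
scene block [560.5  94.9] [99.4 37.5] 79.4 487 along 199.1 med 195.0
scene rp [625.4  83.1] [ 9.1 28.1] 78.79 47 along 199.8 med 199.2
scene cp [596.7 114.7] [14.6 68.9] 9.82 78 along 225.4 med 242.8
scene head [701.4  68.4] [62.8 50.5] 79.21 717 along 199.7 med 198.4
top tray [557.3  96.2] [121.9  58.6] 79.42 433 along 199.8 med 198.1
top block [556.9  96.1] [99.9 36.3] 78.97 449 along 199.6 med 201.5
top rp [635.3  81.4] [ 7.8 48.2] 79.55 79 along 200.0 med 199.5
top cp [601.1 116. ] [16.1 63.5] 0.02 23 along 227.5 med 200.0
top head [699.4  69.3] [63.4 50.3] 79.29 656 along 200.2 med 199.7
```

View pics/z10.png

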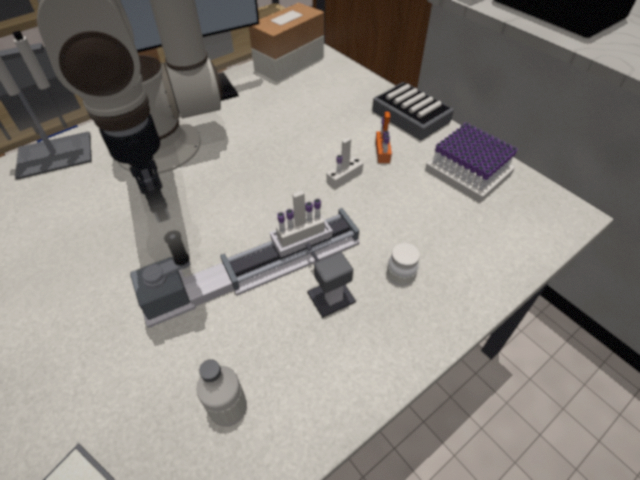

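View pics/m10.png

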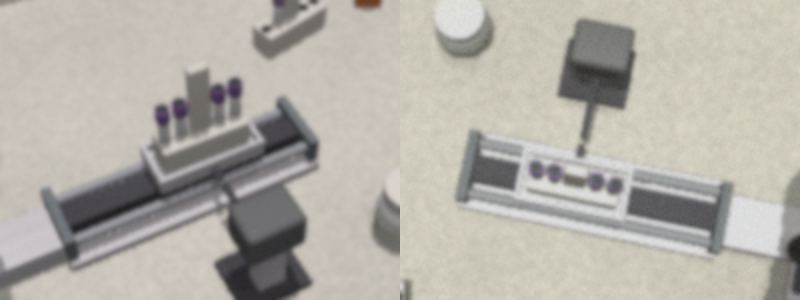

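The gripper is clear above the sleeve at (150,195). The rack stands in the tray at (300,230), the pointers meet at about (318,258), and the part rack, bottle and jar are in place. I'll hand it in.

```bash
python3 -c "
from h import *
print(r.job_done())"
```

```text
the job is handed in; nothing more can be done
None
```

The full rack is in the carriage and the carriage is wound up to the reader. I handed the job in at about 14 s of the 72 s; the hand-in gave no verdict.

- **Rack:** I gripped it by its handle and set it in the tray, about 0.5 mm off centre and upright by the depth measurements. It was still standing in the tray at the end.
- **Winding:** I held the sleeve for about one clockwise turn, with the gripper opening steady at about 0.315 and sideways wrist force at most about 11 N at my readings. I then opened the gripper and rose clear.
- **Pointers:** Just before letting go, the picture showed the carriage pointer 0.7 mm past the reader's. Afterwards, the tray centre and the reader's strip agreed within about 0.2 mm along the rail; the limit is 5 mm.
- **Bystanders:** The part-filled rack, the bottle and the jar look unmoved in the last pictures; I did not re-measure them.
- **Disagreements:** The two cameras differed by 1.5 to 3 mm in x, close to their stated accuracy, so I used values in between. The depth patch I set for the carriage pointer's tip also caught other parts, so I left it out and used the flattened picture.

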